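Wedge the free end of a pair of leaded panes and hold the blade

ROBOT

A 6-joint arm with a two-finger parallel gripper is mounted at the origin on the work surface. World frame = base frame: x ahead of the robot, y to its left, z up, the work surface at z = 0. Lengths are in mm, angles in rad, forces in N, time in s.
With the tool pointing down it reaches from about 250 to 850 mm from the base axis. Payload 12.5 kg.
Tool frame: the origin (TCP) lies midway between the tips of the shut fingers; the grasp point (between the pads) lies 19 mm behind it; z points along the fingers, y is the line along which they close (so a half turn about z gives the same grasp; the last joint's range is limited). The gripper opens to 93 mm and grips with 3 to 60 N. Pads are 15 mm wide; open, the fingers measure 128 mm over their backs; the gripper's body (75 mm by 188 mm) begins 65 mm behind the grasp point.
Start: joints at [-1.432, 0.351, 1.652, -0, 1.139, -0.085], TCP at [122.086, -536.264, 218.633] pointing down, gripper open.
Joint ranges: [-2.75, 2.75], [-0.79, 2.1], [0.01, 2.65], [-1.57, 4.71], [0.07, 3.14], [-2.87, 2.87]. Speed limits (rad/s): [2.22, 2.22, 2.79, 3.14, 3.14, 3.14].

INTERFACE

Orientations are given as a rotation vector (axis times angle).
In Python, from bench import robot gives the robot as it stands. The module is installed in compiled form; this text tells all that it offers.
- The arm moves only by the tool jog_arm, never from a script. Its argument "deltas" is a list of rows, each an object of numbers: "hand": the closure, from -1 (fully open) to 1 (shut); "tx", "ty", "tz": the shift along the tool's x, y, z in mm; "spin": the turn about the tool's z in rad. A call has 1 to 10 rows; each row is the pose to reach, as a shift and turn from the pose commanded when the call began, along the tool's axes at that moment; what a row does not reach only later rows make up. A row lasts 1/12 s, in which the tool goes at most 41.7 mm and 7.16 degrees, less where a joint would pass 70% of its speed; a pose out of reach is approached as far as the arm can. A call with a gripper value outside its range is refused whole. The fingers move at their own pace and stop on an object; "squeeze" is the grip in N (left out, the last holds). Time passes only in rows, so rows that repeat a pose let the fingers close. It gives the time, the measured TCP pose, the force, the opening and the grip force at its end, in the units of the state.
- robot.get_obs(): the state, without advancing time (a new reading comes with each control period).
- robot.snapshot(name): name is "scene" or "top" or "wrist"; returns the picture (384x512x3 uint8, red, green, blue); there is no depth.
- robot.camera_model(name): a dict with "vertical_fov" (degrees; the focal length in pixels is half the picture's height over the tangent of half this angle, whatever the lens; pixels are square), "cx", "cy" (the principal point, pixels), "extrinsics" (4x4, takes a point from world to camera coordinates); the wrist camera has in their place "tool_from_camera" (4x4, takes a point from camera to tool coordinates, whose origin is the TCP and whose axes are the flange's). Camera axes: x right, y down, z forward; pixel columns grow to the right and rows downward; lengths in mm; the calibration is good to about 2 mm. A picture is of the moment at which its call begins: read the wrist's pose just before it. camera_model takes no time and is no camera call.
- robot.finish_job(): hands the job in; it is judged then, once.
The state is a dict: "t": time; "joint_pos": joint angles; "joint_velocities": joint speeds; "tau": joint torques, N m; "tcp_pos": TCP position; "eef_rot": TCP orientation; "force": force on the tool from outside, world axes, zero at the start; "moment": the same for the moment, N m; "grip_width": opening from 0.0 (shut) to 1.0 (fully open); "grasp_force": force on a finger pad.
Only numpy, scipy, OpenCV 4.12 (cv2) and the standard library are available. Lean on these libraries where they do the work, as an engineer would, in place of code of your own. Each camera call takes 0.05 s, during which the arm holds its last target. There are 200 camera calls.

TASK

Two leaded glass panes stand face to face in the wooden cradle, and a plywood packer already spaces them at one place along their gap. Draw the wooden-handled tapered steel blade out of its tool block and slide it, upright and tip down, into the gap near the end of the panes that is farther from the packer (if the packer is about in the middle, either end will do), until both panes grip it and it drags snugly, then hold it there: do not ram it down to its collar or force the panes. Finish still gripping the blade at that depth, and leave the tin, the pliers and the glass sample where they are.

Things in the scene. Friction and masses are not known exactly. Their poses are not given: they have to be found in the camera images.
- cradle: wooden base board, fixed, 110 x 340 x 14 mm, with a low 50 mm cheek at each end of its length. Origin: centre of its underside, on the bench. Its y axis runs along the panes and their gap, x across them, z up. The panes' top edges are 130 mm above the bench, that is at z = 0.130 in this frame.
- pane_a: leaded glass pane on edge, on the cradle's -x side: 290 mm long, 8 mm thick, its top edge a rounded lead bead (4 mm radius) 130 mm above the bench, its foot 17 mm above the bench. Origin: on its gap-side face, middle of the length, at the level of the top edge; axes as the cradle's. Spring-held: it gives way from the gap straight along x, about 2.2 N per mm, and returns.
- pane_b: the facing pane, on the cradle's +x side; same size, bead, height and springs. Origin: on its gap-side face, middle of the length, at the level of the top edge. The gap between the panes is the distance between the two origins, 4 to 6.5 mm at the start, the same along its whole length and depth; its middle plane lies halfway between the two origins.
- packer: plywood strip, fixed, standing in the gap: 36 mm wide along the gap, 4 mm thick, with a 16 x 40 x 16 mm head whose top is 36 mm above the pane tops. Origin: on the gap's line at the level of the pane tops. It may be anywhere along the middle 220 mm of the panes.
- blade: tapered steel blade, wooden handle, loose, 0.18 kg, at first upright in the block. Origin: middle of the tip; z up along the blade, y along its 30 mm width, x through its thickness: 3 mm at the tip, growing evenly by 1 mm per 10 mm to 12.5 mm at the collar. Snug in the gap (x across it) when each pane is pressed back about 2 mm, 4 to 5 N each; the drag while it slides is then 4 to 8 N and eases when it stops.
- blade_grip (a point): point inside the blade's handle, on its centre line, 133 mm above the tip. Handle: light wood, 20 (x) x 36 (y) mm, from 101 to 156 mm above the tip. Below it, 95 to 101 mm above the tip, a brass collar 24 (x) x 46 (y) mm.
- block: dark wooden tool block, fixed, 64 x 76 x 115 mm high, with an upright slot 15 (x) x 34 (y) mm in its top in which the blade hangs by its collar. Origin: centre of its underside; x and y as the blade's at the start. The block and the tin may swap sides.
- tin: bystander: open steel tin of nails, loose, 75 x 110 x 30 mm. Origin: centre of its underside.
- pliers: bystander: cutting pliers lying flat, loose, about 160 mm long and 14 mm high. Origin: at the pivot, underside.
- sample: bystander: flat glass sample tile, loose, 70 x 100 x 6 mm. Origin: centre of its underside.
Things that resemble listed ones, but are neither listed nor needed, are in the scene too. What is shaped like the blade but purple is not meant.

How it is judged:
By the outcome, as a careful person would: the job done as asked, in the order asked, and still so for the second after the job is handed in, while the arm keeps its last pose, push and grip.
It also fails if it takes over 45 s, if anything falls off the work surface, if the arm or the gripper's body presses on something with over 40 N, if the wrist force passes 120 N, or if a joint passes its speed limit or range.

## Working session

There is one attempt and no reset: what is moved stays moved. The work goes in short steps, Python scripts to look and compute and a tool call to move; the robot and the scene stay as the last step left them, time stands still between calls to the robot, and variables do not carry over. Pictures are saved under pics/ and viewed, at most 10 in all, crops included, and the job is handed in when it is done.

Besides the shell and the picture viewer there is one more tool, called after "Call:" in YAML: its name, and indented under it one key for each argument. jog_arm: Moves the arm, as the interface text tells. Its arguments: {"type":"object","properties":{"deltas":{"type":"array","items":{"type":"object","properties":{"hand":{"type":"number"},"tx":{"type":"number"},"ty":{"type":"number"},"tz":{"type":"number"},"spin":{"type":"number"}}}},"squeeze":{"type":"number"}},"required":["deltas"]}

```bash
mkdir -p pics
python3 - <<'E'
from bench import robot
import cv2,numpy as np
np.set_printoptions(precision=3,suppress=True)
o=robot.get_obs();print(o)
for n in ("scene","top"):
    im=robot.snapshot(n);cv2.imwrite(f"pics/{n}0.png",im[:,:,::-1]);m=robot.camera_model(n);print(n,m)
    cv2.imwrite(f"pics/{n}0b.png",cv2.resize(im[:,:,::-1],(800,600),interpolation=cv2.INTER_CUBIC))
print(robot.camera_model("wrist"))
E
```

```text
{'t': 0.0, 'joint_pos': array([-1.432,  0.351,  1.652, -0.   ,  1.139, -0.085]), 'joint_velocities': array([ 0.   ,  0.001, -0.001,  0.001, -0.001, -0.002]), 'tau': array([  0.001, -49.731, -28.525,   0.07 ,   0.026,  -0.   ]), 'tcp_pos': array([ 122.017, -535.933,  218.091]), 'eef_rot': array([-3.121, -0.351,  0.   ]), 'force': array([ 0.112, -0.437,  0.578]), 'moment': array([-0.025,  0.022,  0.012]), 'grasp_force': 0.0, 'grip_width': 0.9979137065199797}
scene {'vertical_fov': 54.79756718678695, 'cx': 259.2178317710418, 'cy': 197.27856721455134, 'extrinsics': array([[   0.1  ,    0.995,   -0.011,  -35.152],
       [   0.661,   -0.075,   -0.747, -277.296],
       [  -0.744,    0.067,   -0.665, 1399.281],
       [   0.   ,    0.   ,    0.   ,    1.   ]])}
top {'vertical_fov': 49.49323304296747, 'cx': 255.33110315220364, 'cy': 184.34744084885835, 'extrinsics': array([[   0.005,   -1.   ,   -0.009,  -42.863],
       [  -0.987,   -0.004,   -0.16 ,  554.886],
       [   0.16 ,    0.009,   -0.987, 1223.445],
       [   0.   ,    0.   ,    0.   ,    1.   ]])}
{'vertical_fov': 71.17299487713575, 'cx': 260.0088804749649, 'cy': 189.15142245771943, 'tool_from_camera': array([[   0.   ,   -0.96 ,   -0.28 ,   77.459],
       [   1.   ,    0.   ,   -0.   ,   -0.424],
       [   0.   ,   -0.28 ,    0.96 , -167.795],
       [   0.   ,    0.   ,    0.   ,    1.   ]])}
```

View pics/scene0b.png

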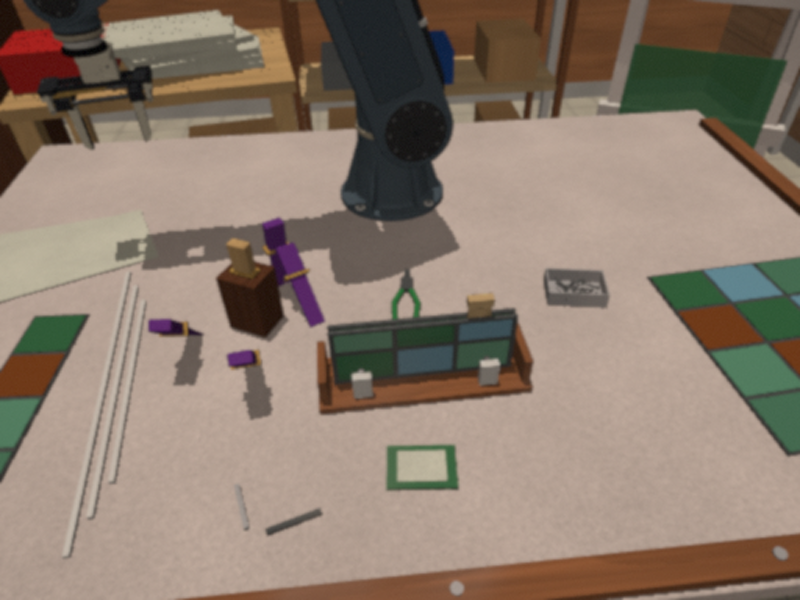

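View pics/top0b.png

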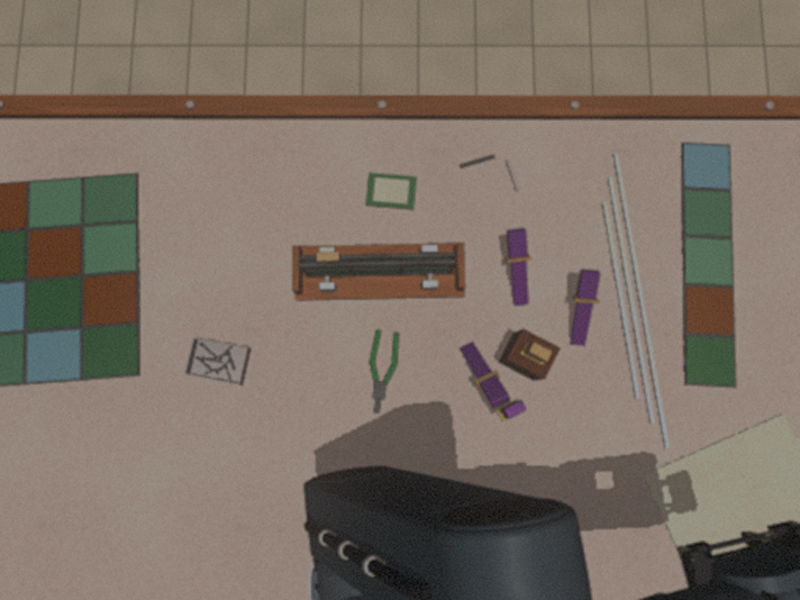

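Scene picture (800×600): the light wooden handle in the dark block is at (240,257). The packer head is at (480,303) and the tin at (575,287). In the top view the block is at (530,353), the handle at (540,350), the packer head at (328,256), at the left (+y) end of the panes, and the pliers at (380,370).

Candidates for the blade are the wooden handle in the block at top (540,350) and purple ones at (517,267), (583,307) and (485,378)/(513,408). The wooden one in the block fits, because the purple ones are excluded by colour.

```bash
cat > h.py <<'E'
import numpy as np,cv2
from bench import robot
from scipy.spatial.transform import Rotation as R
np.set_printoptions(precision=2,suppress=True)
def cam(name,obs=None):
    m=robot.camera_model(name); f=192/np.tan(np.radians(m["vertical_fov"])/2)
    if name=="wrist":
        T=np.eye(4);T[:3,:3]=R.from_rotvec(obs["eef_rot"]).as_matrix();T[:3,3]=obs["tcp_pos"]
        W=T@m["tool_from_camera"]
    else: W=np.linalg.inv(m["extrinsics"])
    return f,m["cx"],m["cy"],W
def cast(c,uv,z):
    f,cx,cy,W=c; uv=np.atleast_2d(np.asarray(uv,float))
    d=np.c_[(uv[:,0]-cx)/f,(uv[:,1]-cy)/f,np.ones(len(uv))]@W[:3,:3].T
    o=W[:3,3]; return o+d*((z-o[2])/d[:,2])[:,None]
def proj(c,P):
    f,cx,cy,W=c; p=(np.atleast_2d(P)-W[:3,3])@W[:3,:3]
    return np.c_[cx+f*p[:,0]/p[:,2],cy+f*p[:,1]/p[:,2]]
def snap(tag):
    o=robot.get_obs();im=robot.snapshot("wrist");cv2.imwrite(f"pics/{tag}.png",im[:,:,::-1]);np.savez(f"pics/{tag}.npz",**o)
    return im,cam("wrist",o),o
E
python3 - <<'E'
from h import *
c=cam("top");s=1.5625
print("handle top",cast(c,[[540/s,350/s]],176),"block top",cast(c,[[532/s,352/s]],115))
print("packer head",cast(c,[[328/s,256/s]],166))
print("pane ends top",cast(c,[[300/s,265/s],[455/s,260/s]],130))
print("tin,pliers,sample",cast(c,[[219/s,361/s],[380/s,370/s],[391/s,191/s]],10))
im=cv2.imread("pics/top0.png")[200:255,300:375]
im2=cv2.imread("pics/scene0.png")[130:240,130:230]
a=cv2.resize(im,(400,293),interpolation=cv2.INTER_CUBIC);b=cv2.resize(im2,(266,293),interpolation=cv2.INTER_CUBIC)
cv2.imwrite("pics/crop1.png",np.hstack([a,b]))
print(robot.get_obs()["t"])
E
```

```text
handle top [[ 427.19 -283.82  176.  ]] block top [[ 427.58 -281.91  115.  ]]
packer head [[592.52  84.77 166.  ]]
pane ends top [[ 583.19  139.98  130.  ]
 [ 593.51 -143.19  130.  ]]
tin,pliers,sample [[413.62 313.89  10.  ]
 [397.6   -3.65  10.  ]
 [762.24 -22.58  10.  ]]
0.1
```

View pics/crop1.png

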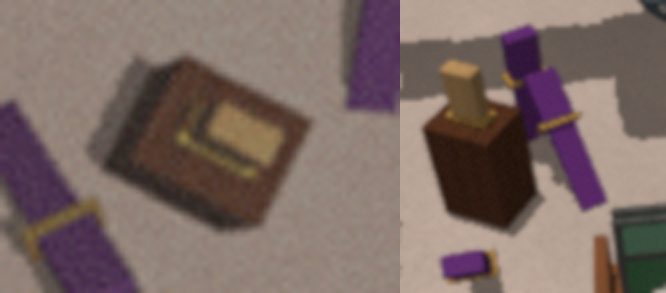

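The crop confirms the target: light wood handle, brass collar, sitting in the dark block. The purple ones are decoys. I'll move above it, with the fingers closing across the handle's thickness.

Call:
jog_arm:
  deltas:
    - {"tx": 353,"ty": -178,"tz": -50,"spin": -0.82,"hand": -1}
    - {"tx": 353,"ty": -178,"tz": -50,"spin": -0.82,"hand": -1}
    - {"tx": 353,"ty": -178,"tz": -50,"spin": -0.82,"hand": -1}
    - {"tx": 353,"ty": -178,"tz": -50,"spin": -0.82,"hand": -1}
    - {"tx": 353,"ty": -178,"tz": -50,"spin": -0.82,"hand": -1}
    - {"tx": 353,"ty": -178,"tz": -50,"spin": -0.82,"hand": -1}
    - {"tx": 353,"ty": -178,"tz": -50,"spin": -0.82,"hand": -1}
    - {"tx": 353,"ty": -178,"tz": -50,"spin": -0.82,"hand": -1}
    - {"tx": 353,"ty": -178,"tz": -50,"spin": -0.82,"hand": -1}
    - {"tx": 353,"ty": -178,"tz": -50,"spin": -0.82,"hand": -1}

```text
t: 0.93
tcp_pos: [429.1, -281.7, 269.1]
eef_rot: [2.722, 1.569, 0.001]
force: [0.6, -0.1, -0.1]
grip_width: 1.0
grasp_force: 0.0
```

Call:
jog_arm:
  deltas:
    - {"tx": 0,"hand": -1}
    - {"tx": 0}
    - {"tx": 0}
    - {"tx": 0}

```text
validation failed for argument at $.de...
```

Run:
```python
from h import *
im,c,o=snap("w1");print(o["t"],o["tcp_pos"],o["eef_rot"],o["joint_pos"],o["force"])
cv2.imwrite("pics/w1b.png",cv2.resize(im[:,:,::-1],(800,600),interpolation=cv2.INTER_CUBIC))
```

```text
0.9333 [ 429.11 -281.73  269.06] [2.72 1.57 0.  ] [-0.67  0.23  1.68  0.    1.23 -0.15] [ 0.62 -0.1  -0.14]
```

View pics/w1b.png

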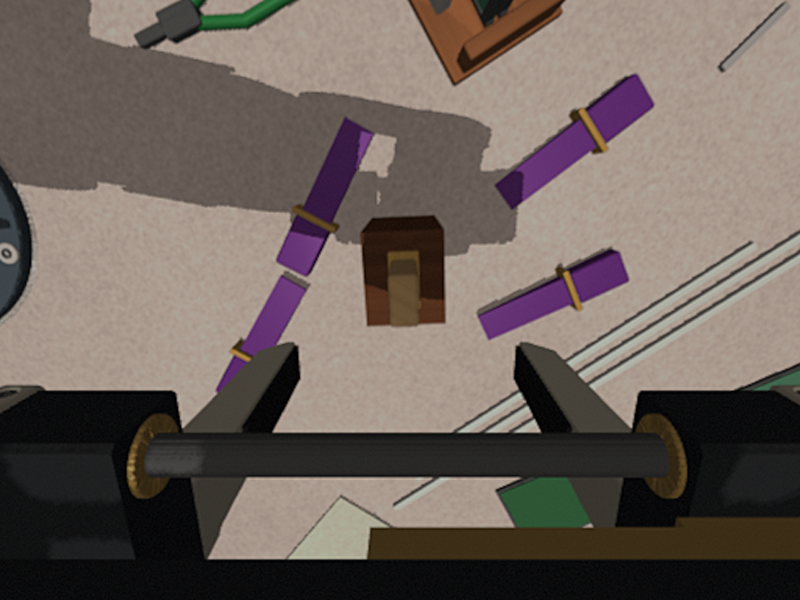

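Wrist picture: the block is at (403,270). The handle's lit top face is about x 388–420, y 275–325, with its darker side face above. It's nearly square to the fingers. Now I'll measure it.

Run:
```python
from h import *
im=cv2.imread("pics/w1.png");o=dict(np.load("pics/w1.npz"));c=cam("wrist",o)
hsv=cv2.cvtColor(im,cv2.COLOR_BGR2HSV)
for r in range(156,214,4): print(r,hsv[r,256],hsv[r,262])
for lo in (70,85,100):
    m=cv2.inRange(hsv,(12,60,lo),(28,190,255));m[:150]=0;m[215:]=0;m[:,:240]=0;m[:,280:]=0
    cs,_=cv2.findContours(m,0,2);k=max(cs,key=cv2.contourArea);r=cv2.minAreaRect(k);b=cv2.boxPoints(r)
    P=cast(c,b,176);print(lo,r,P.tolist(),P.mean(0),np.linalg.norm(P[1]-P[0]),np.linalg.norm(P[2]-P[1]))
Rm=R.from_rotvec(o["eef_rot"]).as_matrix()
print(Rm)
```

```text
156 [ 10 184  43] [ 12 178  43]
160 [ 16 172  55] [ 17 167  61]
164 [ 18 160  97] [ 19 163  94]
168 [ 17 124  66] [ 16 124  64]
172 [ 18 133  65] [ 17 126  65]
176 [ 17 127  84] [ 17 129  85]
180 [ 17 125  96] [ 16 126  97]
184 [ 17 126 101] [ 17 125  96]
188 [ 17 129  99] [ 17 128 100]
192 [ 16 122  96] [ 16 130 100]
196 [ 16 128 102] [ 17 125  94]
200 [ 17 125 102] [ 17 126 101]
204 [ 17 126 101] [ 16 125 102]
208 [ 16 100 107] [ 15  84 103]
212 [ 12  43 174] [ 13  42 170]
70 ((258.5, 184.5), (47.0, 21.0), 90.0) [[433.70219475981924, -248.88282870128225, 176.0], [451.55631561598193, -259.2332007536284, 176.0], [427.3284133658153, -301.96244619531734, 176.0], [408.54593623850155, -291.06895874978807, 176.0]] [ 430.28 -275.29  176.  ] 20.637340748469803 49.1200535775331
85 ((259.0, 192.0), (32.0, 20.0), 90.0) [[426.8124663248469, -262.3859401090083, 176.0], [444.08898712421137, -272.402863922316, 176.0], [427.3284133658153, -301.96244619531734, 176.0], [409.4402659489348, -291.58765335043796, 176.0]] [ 426.92 -282.08  176.  ] 19.970401438440923 33.98066710447236
100 ((258.935791015625, 200.52723693847656), (16.904516220092773, 16.031219482421875), 3.5763344764709473) [[410.33460305501654, -292.1063522404265, 176.0], [420.03535470166355, -277.75147272483565, 176.0], [434.30910466210395, -287.3240817472896, 176.0], [424.849808590067, -301.8667702855915, 176.0]] [ 422.38 -289.76  176.  ] 17.32533256295687 17.186470883515874
[[ 0.5   0.87  0.  ]
 [ 0.87 -0.5   0.  ]
 [ 0.    0.   -1.  ]]
```

Call:
jog_arm:
  deltas:
    - {"tx": -1,"ty": -1.5,"tz": 35,"spin": 0,"hand": -1}
    - {"tx": -1,"ty": -1.5,"tz": 70,"spin": 0,"hand": -1}
    - {"tx": -1,"ty": -1.5,"tz": 100,"spin": 0,"hand": -1}
    - {"tx": -1,"ty": -1.5,"tz": 120,"spin": 0,"hand": -1}
    - {"tx": -1,"ty": -1.5,"tz": 130,"spin": 0,"hand": -1}
    - {"tx": -1,"ty": -1.5,"tz": 135,"spin": 0,"hand": -1}
    - {"tx": -1,"ty": -1.5,"tz": 135,"spin": 0,"hand": -1}
    - {"tx": -1,"ty": -1.5,"tz": 135,"spin": 0,"hand": -1}

```text
t: 1.65
tcp_pos: [425.4, -284.9, 134.6]
eef_rot: [2.722, 1.565, 0.001]
force: [0.2, -0.9, 0.8]
grip_width: 1.0
grasp_force: 0.0
```

Call:
jog_arm:
  squeeze: 40
  deltas:
    - {"tx": 0,"ty": 0,"tz": 0,"spin": 0,"hand": 1}
    - {"tx": 0,"ty": 0,"tz": 0,"spin": 0,"hand": 1}
    - {"tx": 0,"ty": 0,"tz": 0,"spin": 0,"hand": 1}
    - {"tx": 0,"ty": 0,"tz": 0,"spin": 0,"hand": 1}
    - {"tx": 0,"ty": 0,"tz": 0,"spin": 0,"hand": 1}
    - {"tx": 0,"ty": 0,"tz": 0,"spin": 0,"hand": 1}
    - {"tx": 0,"ty": 0,"tz": 0,"spin": 0,"hand": 1}
    - {"tx": 0,"ty": 0,"tz": 0,"spin": 0,"hand": 1}
    - {"tx": 0,"ty": 0,"tz": 0,"spin": 0,"hand": 1}
    - {"tx": 0,"ty": 0,"tz": 0,"spin": 0,"hand": 1}

```text
t: 2.48
tcp_pos: [425.0, -284.5, 133.6]
eef_rot: [-2.723, -1.566, 0.0]
force: [0.1, 0.5, 0.1]
grip_width: 0.331
grasp_force: 0.0
```

Call:
jog_arm:
  squeeze: 40
  deltas:
    - {"tx": 3,"ty": 0,"tz": 0,"spin": 0,"hand": 1}
    - {"tx": 3,"ty": 0,"tz": 0,"spin": 0,"hand": 1}
    - {"tx": 3,"ty": 0,"tz": 0,"spin": 0,"hand": 1}
    - {"tx": 3,"ty": 0,"tz": 0,"spin": 0,"hand": 1}
    - {"tx": 3,"ty": 0,"tz": 0,"spin": 0,"hand": 1}
    - {"tx": 3,"ty": 0,"tz": 0,"spin": 0,"hand": 1}
    - {"tx": 3,"ty": 0,"tz": 0,"spin": 0,"hand": 1}
    - {"tx": 3,"ty": 0,"tz": 0,"spin": 0,"hand": 1}

```text
t: 3.15
tcp_pos: [426.5, -281.9, 133.6]
eef_rot: [-2.723, -1.566, 0.0]
force: [0.5, 1.1, -0.7]
grip_width: 0.214
grasp_force: 39.5
```

Call:
jog_arm:
  deltas:
    - {"tx": 0,"ty": 0,"tz": -10,"spin": 0,"hand": 1}
    - {"tx": 0,"ty": 0,"tz": -30,"spin": 0,"hand": 1}
    - {"tx": 0,"ty": 0,"tz": -55,"spin": 0,"hand": 1}
    - {"tx": 0,"ty": 0,"tz": -80,"spin": 0,"hand": 1}
    - {"tx": 0,"ty": 0,"tz": -110,"spin": 0,"hand": 1}
    - {"tx": 0,"ty": 0,"tz": -140,"spin": 0,"hand": 1}
    - {"tx": 0,"ty": 0,"tz": -155,"spin": 0,"hand": 1}
    - {"tx": 0,"ty": 0,"tz": -160,"spin": 0,"hand": 1}
    - {"tx": 0,"ty": 0,"tz": -160,"spin": 0,"hand": 1}
    - {"tx": 0,"ty": 0,"tz": -160,"spin": 0,"hand": 1}

```text
t: 3.98
tcp_pos: [426.1, -281.6, 292.8]
eef_rot: [-2.722, -1.566, 0.001]
force: [0.3, 0.0, -2.4]
grip_width: 0.213
grasp_force: 39.5
```

Run:
```python
from h import *
o=robot.get_obs();print(o["t"],o["tcp_pos"],o["force"],o["moment"],o["grasp_force"],o["grip_width"])
im=robot.snapshot("top")[:,:,::-1];cv2.imwrite("pics/top1.png",im)
a=cv2.resize(im[145:205,180:305],(800,384),interpolation=cv2.INTER_CUBIC)
cv2.imwrite("pics/top1c.png",a)
```

```text
3.9833 [ 426.1  -281.64  292.84] [ 0.3   0.04 -2.42] [-0.02 -0.    0.05] 39.49869990348816 0.2127327238546554
```

View pics/top1c.png

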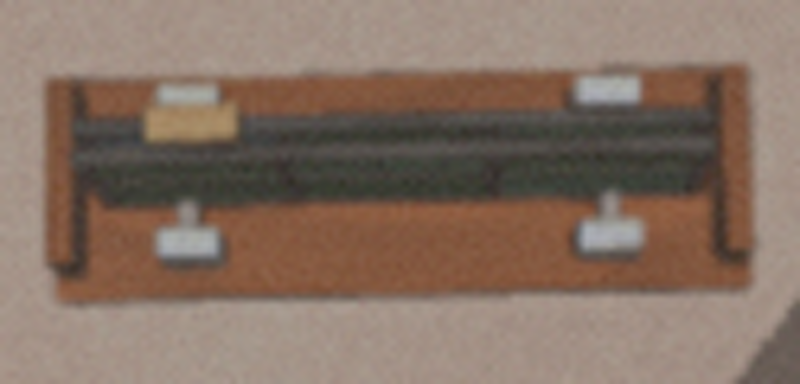

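The crop shows the two lead beads at y≈125 and 150. The dark gap between them runs from (75,141) to (715,133), and the packer head is at (190,124) at the left (+y) end. So the far end is on the right (−y).

Run:
```python
from h import *
c=cam("top");g=cv2.imread("pics/top1.png",0).astype(float)
# dark gap between two bright beads: subpixel column profiles over cols 222..288
pts=[]
for u in range(222,288):
    v0=round(167.0-1.2*(u-191.7)/100); col=cv2.GaussianBlur(g[:,u-1:u+2].mean(1)[:,None],(1,3),0)[:,0]
    w=np.arange(v0-2,v0+3);i=w[np.argmin(col[w])];a,b,d=col[i-1:i+2];pts.append((u,i+0.5*(a-d)/(a-2*b+d+1e-9)))
P=cast(c,pts,128);k=np.polyfit(P[:,1],P[:,0],1);r=P[:,0]-np.polyval(k,P[:,1]);ok=abs(r)<3
k=np.polyfit(P[ok,1],P[ok,0],1);print(k,r.std(),ok.sum())
E0=cast(c,[[191.7,167],[291.7,165.8]],130);print(E0)
ph=cast(c,[[180+190/6.4,145+124/6.4]],166);print("packer",ph)
mid=E0[:,1].mean();yt=mid-100;tgt=np.array([np.polyval(k,yt),yt]);print("target",tgt)
o=robot.get_obs();Rm=R.from_rotvec(o["eef_rot"]).as_matrix()
ang=np.arctan2(1,k[0]);cur=np.arctan2(Rm[1,0],Rm[0,0]);print("spin",-(ang-cur),"shift",Rm.T@np.r_[tgt-o["tcp_pos"][:2],0])
```

```text
[ -0.02 595.57] 0.6030415948382589 66
[[ 590.76  141.06  130.  ]
 [ 595.26 -144.63  130.  ]]
packer [[591.    85.38 166.  ]]
target [ 598.06 -101.78]
spin -0.5515072021277609 shift [241.92  58.3   -0.06]
```

Call:
jog_arm:
  deltas:
    - {"tx": 30,"ty": 7,"tz": 0,"spin": -0.07,"hand": 1}
    - {"tx": 65,"ty": 16,"tz": 0,"spin": -0.15,"hand": 1}
    - {"tx": 100,"ty": 24,"tz": 0,"spin": -0.25,"hand": 1}
    - {"tx": 140,"ty": 34,"tz": 0,"spin": -0.35,"hand": 1}
    - {"tx": 180,"ty": 43,"tz": 0,"spin": -0.45,"hand": 1}
    - {"tx": 212,"ty": 51,"tz": 0,"spin": -0.52,"hand": 1}
    - {"tx": 235,"ty": 56,"tz": 0,"spin": -0.55,"hand": 1}
    - {"tx": 242,"ty": 58,"tz": 0,"spin": -0.55,"hand": 1}
    - {"tx": 242,"ty": 58,"tz": 0,"spin": -0.55,"hand": 1}
    - {"tx": 242,"ty": 58,"tz": 0,"spin": -0.55,"hand": 1}

```text
t: 4.87
tcp_pos: [597.7, -102.3, 292.5]
eef_rot: [-2.195, -2.245, 0.002]
force: [-0.1, -0.7, -1.9]
grip_width: 0.215
grasp_force: 39.5
```

Call:
jog_arm:
  deltas:
    - {"tx": 0,"ty": 0,"tz": 20,"spin": 0,"hand": 1}
    - {"tx": 0,"ty": 0,"tz": 25,"spin": 0,"hand": 1}
    - {"tx": 0,"ty": 0,"tz": 25,"spin": 0,"hand": 1}
    - {"tx": 0,"ty": 0,"tz": 25,"spin": 0,"hand": 1}

```text
t: 5.2
tcp_pos: [597.8, -102.7, 268.9]
eef_rot: [-2.197, -2.245, 0.001]
force: [-0.8, -0.0, -2.2]
grip_width: 0.213
grasp_force: 39.5
```

Run:
```python
from h import *
im,c,o=snap("w2");print(o["t"],o["tcp_pos"],o["eef_rot"],o["force"])
cv2.imwrite("pics/w2b.png",cv2.resize(im[:,:,::-1],(800,600),interpolation=cv2.INTER_CUBIC))
```

```text
5.2 [ 597.83 -102.69  268.86] [-2.2  -2.25  0.  ] [-0.78 -0.04 -2.19]
```

View pics/w2b.png

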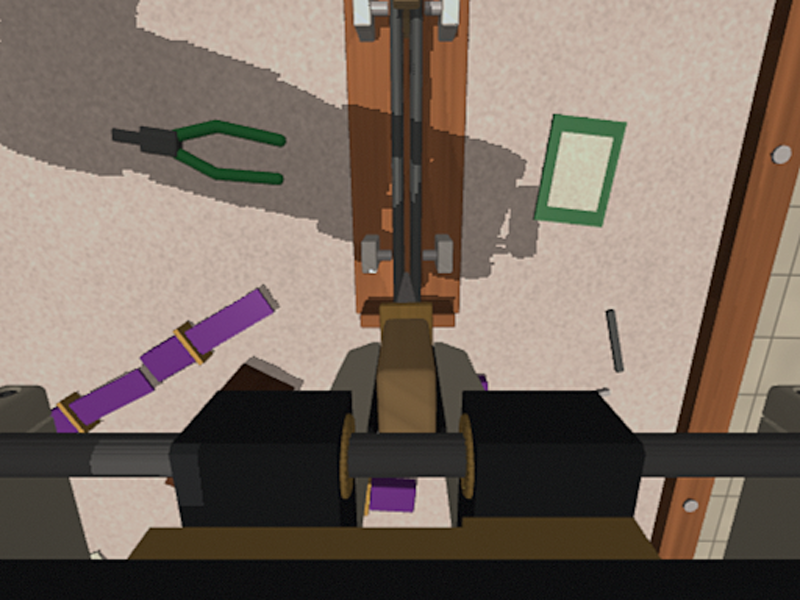

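The blade hangs over the gap with its tip at (405,273). The beads are at x≈397 and 416 and the gap, a brown line, at x≈407. Now I'll get the relative offset.

Run:
```python
from h import *
im=cv2.imread("pics/w2.png");hsv=cv2.cvtColor(im,cv2.COLOR_BGR2HSV)
for r in (20,40,60,100,130,150): print(r,[(int(h),int(s),int(v)) for h,s,v in hsv[r,248:274]])
cv2.imwrite("pics/w2c.png",cv2.resize(im[120:205,225:295],(490,595),interpolation=cv2.INTER_NEAREST))
```

```text
20 [(12, 163, 161), (11, 136, 120), (93, 38, 61), (45, 7, 73), (30, 9, 84), (30, 9, 82), (30, 10, 73), (30, 8, 67), (60, 10, 51), (9, 64, 52), (15, 110, 65), (18, 107, 67), (18, 109, 68), (18, 98, 65), (18, 48, 53), (60, 4, 58), (30, 11, 70), (30, 10, 78), (30, 9, 85), (30, 13, 79), (30, 7, 69), (83, 17, 59), (9, 99, 67), (11, 169, 83), (12, 159, 80), (11, 161, 79)]
40 [(12, 162, 157), (12, 146, 122), (24, 21, 61), (60, 7, 71), (30, 9, 81), (38, 12, 85), (30, 10, 75), (30, 4, 67), (75, 9, 54), (30, 12, 42), (11, 135, 70), (12, 166, 86), (12, 162, 85), (11, 149, 72), (11, 58, 48), (60, 4, 57), (40, 12, 66), (38, 13, 79), (30, 12, 87), (20, 9, 82), (0, 4, 67), (90, 18, 56), (9, 100, 66), (12, 166, 83), (11, 156, 77), (11, 157, 78)]
60 [(12, 161, 165), (11, 156, 142), (10, 75, 78), (84, 19, 68), (38, 13, 80), (30, 11, 89), (30, 9, 84), (15, 7, 70), (0, 0, 55), (15, 21, 49), (12, 128, 72), (11, 162, 85), (12, 164, 81), (11, 154, 78), (12, 71, 65), (60, 8, 62), (10, 11, 70), (30, 9, 81), (42, 15, 87), (40, 10, 79), (40, 11, 68), (40, 14, 56), (11, 126, 67), (12, 173, 81), (11, 160, 83), (
[... 443 characters left out ...]
 46, 66), (70, 10, 74), (30, 12, 82), (24, 16, 80), (20, 13, 60), (60, 7, 39), (102, 40, 32), (10, 125, 53), (11, 151, 83), (11, 162, 85), (11, 156, 80), (11, 92, 58), (98, 28, 37), (30, 6, 41), (15, 11, 45), (30, 11, 45), (30, 6, 45), (120, 6, 40), (8, 62, 45), (11, 153, 70), (12, 162, 82), (11, 163, 80), (12, 160, 83)]
150 [(11, 158, 89), (12, 157, 91), (12, 162, 85), (10, 101, 58), (83, 26, 40), (30, 12, 44), (0, 11, 46), (30, 11, 45), (60, 12, 43), (90, 28, 37), (11, 106, 58), (12, 154, 83), (11, 162, 88), (11, 152, 84), (11, 110, 58), (90, 30, 34), (60, 6, 41), (30, 6, 44), (30, 6, 45), (30, 6, 43), (100, 20, 38), (11, 94, 54), (12, 162, 77), (11, 155, 84), (11, 155, 84), (11, 159, 85)]
```

View pics/w2c.png

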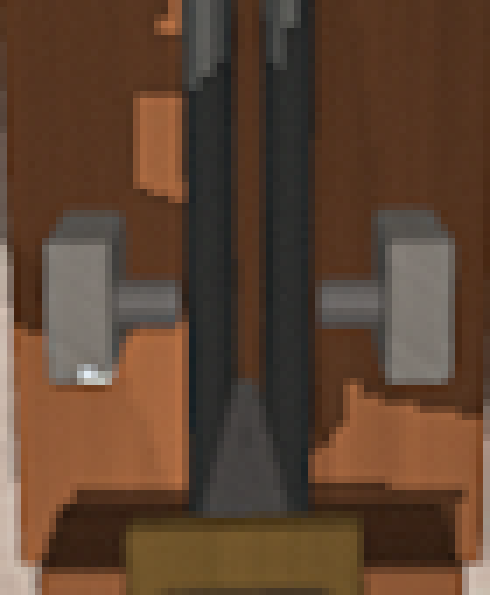

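Tip and gap centre both lie at column ≈260, and the gap stays at that column along the picture, so offset and yaw are within about 0.3 mm. Estimated gap is about 4.8 mm, which makes the snug depth about 60 mm. I'll go down in steps and watch the force.

Call:
jog_arm:
  deltas:
    - {"tx": 0,"ty": 0,"tz": 6,"spin": 0,"hand": 1}
    - {"tx": 0,"ty": 0,"tz": 12,"spin": 0,"hand": 1}
    - {"tx": 0,"ty": 0,"tz": 18,"spin": 0,"hand": 1}
    - {"tx": 0,"ty": 0,"tz": 23,"spin": 0,"hand": 1}
    - {"tx": 0,"ty": 0,"tz": 27,"spin": 0,"hand": 1}
    - {"tx": 0,"ty": 0,"tz": 30,"spin": 0,"hand": 1}
    - {"tx": 0,"ty": 0,"tz": 33,"spin": 0,"hand": 1}
    - {"tx": 0,"ty": 0,"tz": 36,"spin": 0,"hand": 1}

```text
t: 5.92
tcp_pos: [598.4, -101.9, 232.4]
eef_rot: [2.196, 2.247, 0.0]
force: [0.8, 0.4, -2.2]
grip_width: 0.213
grasp_force: 39.5
```

Call:
jog_arm:
  deltas:
    - {"tx": 0,"ty": 0,"tz": 3,"spin": 0,"hand": 1}
    - {"tx": 0,"ty": 0,"tz": 6,"spin": 0,"hand": 1}
    - {"tx": 0,"ty": 0,"tz": 9,"spin": 0,"hand": 1}
    - {"tx": 0,"ty": 0,"tz": 12,"spin": 0,"hand": 1}

```text
t: 6.25
tcp_pos: [598.3, -101.9, 220.4]
eef_rot: [-2.196, -2.247, 0.0]
force: [-0.2, -0.9, -0.8]
grip_width: 0.211
grasp_force: 39.5
```

Call:
jog_arm:
  deltas:
    - {"tx": 0,"ty": 0,"tz": 2.5,"spin": 0,"hand": 1}
    - {"tx": 0,"ty": 0,"tz": 5,"spin": 0,"hand": 1}
    - {"tx": 0,"ty": 0,"tz": 7.5,"spin": 0,"hand": 1}
    - {"tx": 0,"ty": 0,"tz": 10,"spin": 0,"hand": 1}

```text
t: 6.58
tcp_pos: [598.3, -101.9, 210.5]
eef_rot: [2.196, 2.247, -0.0]
force: [-0.7, -0.4, -1.2]
grip_width: 0.215
grasp_force: 39.5
```

Call:
jog_arm:
  deltas:
    - {"tx": 0,"ty": 0,"tz": 2.5,"spin": 0,"hand": 1}
    - {"tx": 0,"ty": 0,"tz": 5,"spin": 0,"hand": 1}
    - {"tx": 0,"ty": 0,"tz": 7.5,"spin": 0,"hand": 1}
    - {"tx": 0,"ty": 0,"tz": 10,"spin": 0,"hand": 1}

```text
t: 6.92
tcp_pos: [598.4, -101.9, 200.5]
eef_rot: [2.196, 2.247, 0.0]
force: [-1.0, 0.4, -0.4]
grip_width: 0.216
grasp_force: 39.5
```

Call:
jog_arm:
  deltas:
    - {"tx": 0,"ty": 0,"tz": 0,"spin": 0,"hand": 1}
    - {"tx": 0,"ty": 0,"tz": 0,"spin": 0,"hand": 1}

```text
t: 7.08
tcp_pos: [598.2, -101.9, 200.2]
eef_rot: [-2.195, -2.246, 0.001]
force: [-0.1, -0.1, -5.3]
grip_width: 0.211
grasp_force: 39.5
```

Call:
jog_arm:
  deltas:
    - {"tx": 0,"ty": 0,"tz": 2.5,"spin": 0,"hand": 1}
    - {"tx": 0,"ty": 0,"tz": 5,"spin": 0,"hand": 1}
    - {"tx": 0,"ty": 0,"tz": 7.5,"spin": 0,"hand": 1}
    - {"tx": 0,"ty": 0,"tz": 10,"spin": 0,"hand": 1}

```text
t: 7.42
tcp_pos: [598.5, -101.9, 190.7]
eef_rot: [2.195, 2.247, 0.0]
force: [-1.8, -0.6, 2.5]
grip_width: 0.214
grasp_force: 39.5
```

Call:
jog_arm:
  deltas:
    - {"tx": 0,"ty": 0,"tz": 2.5,"spin": 0,"hand": 1}
    - {"tx": 0,"ty": 0,"tz": 5,"spin": 0,"hand": 1}

```text
t: 7.58
tcp_pos: [598.4, -101.9, 185.6]
eef_rot: [2.196, 2.247, 0.0]
force: [-1.5, 0.4, 3.5]
grip_width: 0.212
grasp_force: 39.5
```

Run:
```python
from h import *
im,c,o=snap("w3");print(o["t"],o["tcp_pos"],o["force"],o["moment"])
o=robot.get_obs();print(o["force"])
hsv=cv2.cvtColor(im,cv2.COLOR_RGB2HSV)
for r in (60,130,150,165): print(r,[(int(h),int(s),int(v)) for h,s,v in hsv[r,244:278]])
# where is the handle (slip check)
cv2.imwrite("pics/w3c.png",cv2.resize(im[100:300,180:340,::-1],(480,600),interpolation=cv2.INTER_CUBIC))
```

```text
7.5833 [ 598.45 -101.92  185.57] [-1.51  0.45  3.49] [-0.08  0.37 -0.1 ]
[-1.51 -1.09  1.73]
60 [(10, 72, 81), (90, 11, 69), (30, 10, 77), (30, 12, 86), (30, 10, 98), (15, 11, 94), (20, 10, 78), (20, 10, 74), (20, 12, 66), (60, 5, 52), (70, 16, 48), (10, 14, 54), (11, 121, 78), (11, 165, 91), (12, 163, 86), (11, 157, 86), (11, 156, 88), (11, 156, 90), (12, 165, 91), (11, 138, 72), (40, 10, 75), (40, 9, 81), (45, 9, 60), (30, 11, 71), (30, 10, 77), (38, 12, 87), (23, 10, 98), (30, 8, 90), (15, 13, 79), (30, 7, 72), (80, 12, 64), (11, 38, 53), (12, 154, 76), (11, 161, 92)]
130 [(12, 163, 83), (9, 69, 70), (90, 7, 71), (45, 7, 76), (30, 9, 86), (30, 10, 103), (23, 11, 97), (20, 10, 76), (30, 7, 72), (38, 16, 63), (0, 0, 41), (90, 40, 19), (12, 121, 55), (12, 151, 86), (12, 159, 90), (11, 157, 86), (12, 159, 85), (11, 150, 85), (12, 162, 85), (11, 137, 69), (15, 35, 29), (105, 16, 32), (15, 12, 43), (30, 12, 44), (60, 5, 48), (60, 10, 50), (30, 5, 49), (40, 16, 48), (75, 11, 46), (90, 12, 43), (14, 61, 46), (12, 152, 74), (12, 163, 89), (11, 156, 88)]
150 [(12, 161, 133), (11, 147, 97), 
[... 235 characters left out ...]
3, 89), (11, 119, 75), (8, 21, 48), (0, 0, 39), (0, 6, 40), (60, 6, 46), (30, 11, 48), (15, 10, 50), (60, 5, 48), (165, 11, 48), (30, 5, 47), (98, 25, 41), (11, 100, 56), (11, 156, 85), (11, 163, 91), (12, 155, 89)]
165 [(12, 161, 98), (12, 142, 79), (12, 30, 42), (90, 12, 44), (30, 6, 46), (30, 5, 48), (15, 11, 47), (30, 11, 48), (0, 0, 44), (15, 12, 42), (30, 13, 38), (80, 17, 44), (12, 59, 56), (11, 149, 82), (11, 160, 94), (11, 158, 89), (11, 156, 88), (12, 156, 90), (11, 163, 91), (12, 129, 75), (23, 21, 49), (60, 6, 42), (60, 12, 42), (0, 6, 44), (50, 16, 48), (30, 5, 48), (30, 11, 48), (45, 11, 46), (30, 6, 45), (94, 44, 41), (10, 124, 64), (11, 163, 91), (12, 159, 90), (12, 156, 88)]
```

View pics/w3c.png

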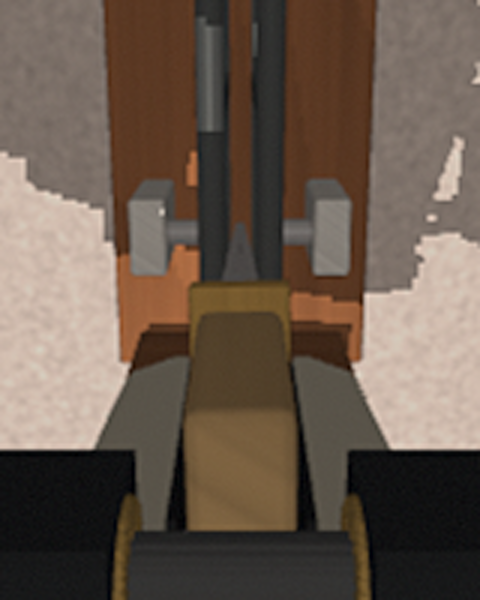

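The blade is in the gap, gripped and upright. The beads' outer span went from 20.6 to 24.0 mm, so the gap opened from 4.6 to 8.0 mm, about 1.7 mm per pane, and the sliding drag is about 5.5 N. Fx ≈ −1.5 N means it's about 0.3 mm too far towards +x. I'll go 5 mm deeper with that correction.

Call:
jog_arm:
  deltas:
    - {"tx": 0,"ty": -0.1,"tz": 1.5,"spin": 0,"hand": 1}
    - {"tx": 0,"ty": -0.2,"tz": 3,"spin": 0,"hand": 1}
    - {"tx": 0,"ty": -0.3,"tz": 4.5,"spin": 0,"hand": 1}

```text
t: 7.88
tcp_pos: [598.2, -101.9, 181.2]
eef_rot: [2.195, 2.246, 0.001]
force: [-1.3, -0.7, 3.9]
grip_width: 0.218
grasp_force: 39.5
```

Run:
```python
from h import *
im,c,o=snap("w4");print(o["t"],o["tcp_pos"],o["force"],o["moment"],o["grasp_force"])
for _ in range(3):
    robot.snapshot("wrist");print(robot.get_obs()["force"],robot.get_obs()["tcp_pos"])
hsv=cv2.cvtColor(im,cv2.COLOR_RGB2HSV)
f,cx,cy,W=c
for r in range(140,156,3):
    s=hsv[r,:,1].astype(float)
    def cross(a,b):
        for u in range(a,b,1 if b>a else -1):
            d=1 if b>a else -1
            if s[u]>=90>s[u+d]: return u+d*(s[u]-90)/(s[u]-s[u+d])
    l=cross(236,256);q=cross(284,264)
    if l and q:
        P=cast(c,[[l,r],[q,r]],126);print(r,l,q,"gap",np.linalg.norm(P[1]-P[0])-16,"mid",P.mean(0))
```

```text
7.8833 [ 598.23 -101.93  181.22] [-1.29 -0.7   3.86] [-0.08  0.17 -0.07] 39.48477566242218
[-1.03 -0.11  0.2 ] [ 598.07 -101.9   180.92]
[-1.37 -0.69 -0.43] [ 598.06 -101.91  180.94]
[ 0.65 -0.85  0.47] [ 598.03 -101.89  180.93]
140 244.58095238095237 274.6263736263736 gap 8.695315049800666 mid [595.98 -46.58 126.  ]
143 244.61 274.6 gap 8.726538150791562 mid [596.03 -49.03 126.  ]
146 244.67032967032966 274.60215053763443 gap 8.75568364640602 mid [596.11 -51.49 126.  ]
149 244.67391304347825 274.70238095238096 gap 8.91347094046644 mid [596.21 -53.96 126.  ]
152 245.17460317460316 274.5853658536585 gap 8.477754509619825 mid [596.43 -56.45 126.  ]
155 245.56179775280899 274.57894736842104 gap 8.226381623135733 mid [596.65 -58.95 126.  ]
```

Run:
```python
from h import *
for t,lo,hi in(("w2",(243,258),(278,263)),("w3",(238,256),(284,266))):
    hsv=cv2.cvtColor(cv2.imread(f"pics/{t}.png"),cv2.COLOR_BGR2HSV);c=cam("wrist",dict(np.load(f"pics/{t}.npz")))
    g=[]
    for r in range(100,152,3):
        s=hsv[r,:,1].astype(float)
        def cross(a,b):
            d=1 if b>a else -1
            for u in range(a,b,d):
                if s[u]>=90>s[u+d]: return u+d*(s[u]-90)/(s[u]-s[u+d])
        l=cross(*lo);q=cross(*hi)
        if l and q: P=cast(c,[[l,r],[q,r]],126);g.append(np.linalg.norm(P[1]-P[0])-16)
    print(t,np.median(g),np.round(g,1))
```

```text
w2 5.0455060480045315 [4.8 5.1 5.6 5.2 5.2 5.2 5.  5.2 5.2 5.1 5.2 4.8 4.6 4.6 4.2 4.1 4.2 4.6]
w3 8.497849311731086 [8.3 8.5 8.5 8.6 8.5 8.5 8.6 8.7 8.7 8.4 8.5 8.5 8.7 8.5 8.6 8.  8.  7.8]
```

Gap went from about 4.8 to about 8.8 mm, so each pane is pressed back about 2 mm. Sliding drag was about 6 N and has eased at rest, and Fx is small. That is snug, with the collar about 32 mm clear, so I'm handing in.

Run:
```python
from h import *
print(robot.finish_job())
```

```text
the job is handed in; nothing more can be done
None
```

The blade is held upright and still gripped in the gap near the −y end, away from the packer; by my measurements each pane is pressed back about 2 mm with about 6 N of sliding drag, the arm kept clear of the tin, pliers and sample, and the job is handed in at about 8 s (verdict not shown).

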